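# Wedge a paint bottle tight in the shaker and switch it on

### The arm

A 6-joint arm with a two-finger parallel gripper is mounted at the origin on a cart in front of the work surface, level with it; the furniture and walls round the work are solid. World frame = base frame: x ahead of the robot, y to its left, z up, the work surface at z = 0. Lengths are in m, angles in degrees, forces in N, time in s.
With the tool pointing down it reaches from about 0.35 to 0.875 m from the base axis. Payload 4.2 kg.
Tool frame: the origin (TCP) lies midway between the tips of the shut fingers; the grasp point (between the pads) lies 19 mm behind it (bot.hold_point_z is the distance from the TCP to the grasp point, in m); z points along the fingers, y is the line along which they close (so a half turn about z gives the same grasp; the last joint's range is limited). The gripper opens to 85 mm and grips with 20 to 120 N. Pads are 22 mm wide; open, the fingers measure 114 mm over their backs; the gripper's body (76 mm by 85 mm) begins 54 mm behind the grasp point. The pads swing forward as they close: fully open they stand 13 mm farther back than shut.
Start: joints at [-51.589, 22.042, 0.453, 0, -68.411, -14.817], TCP at [0.25, -0.573, 0.231] pointing down, gripper open.
Joint ranges: [-179.83, 179.83], [-69.29, 118.12], [-61.27, 80.66], [-181.25, 117.63], [-171.15, -9.14], [-177.46, 177.46]. Speed limits (degrees/s): [159.86, 159.86, 180, 180, 180, 180].

### API

Orientations are given as [roll, pitch, yaw] about the fixed x, y, z axes, in that order (R = Rz(yaw) Ry(pitch) Rx(roll)).
In Python, from bench import bot, snapshot, ticket gives the robot as it stands. The module is installed in compiled form; this text tells all that it offers.
- The arm moves only by the tool play_rows, never from a script. Its argument "series" is one flat list of numbers, 7 for each row, row after row: the shift along the tool's x, y, z scaled (see below), then the turn, a rotation vector about the tool's x, y, z scaled (see below), then the opening, from 0 (shut) to 1 (fully open). A call has exactly 10 rows; each row shifts and turns the commanded pose from where the row before left it, along the tool's axes as they then stand; what a row does not reach is not made up. The controller multiplies each number of a shift by 50 cm and each number of a turn by 90 degrees. A row lasts 1/8 s, in which the tool goes at most 62.5 mm and 10.7 degrees, less where a joint would pass 70% of its speed; a pose out of reach is approached as far as the arm can. A call with a number of a shift or a turn outside -1 to 1 is refused whole. A call with a gripper value outside its range is refused whole. The fingers move at their own pace and stop on an object; "squeeze" is the grip in N (left out, the last holds). Time passes only in rows, so rows that do not move let the fingers close, or fill a call up. It gives the time, the measured TCP pose, the force, the opening and the grip force at its end, in the units of the state.
- bot.get_state(): the state, without advancing time (a new reading comes with each control period).
- snapshot(name): name is "scene" or "top"; returns a dict with "pixels" (400x640x3 uint8, red, green, blue), "fx", "fy", "cx", "cy" (pixels), "D" ([k1, k2, p1, p2, k3] as OpenCV has them; the pictures are not rectified), "R" (3x3) and "t" (3): a world point X has camera coordinates R X + t. Camera axes: x right, y down, z forward; pixel columns grow to the right and rows downward; lengths in m; the calibration is good to about 2 mm. A picture is of the moment at which its call begins. There is no depth.
- ticket.finish_job(): hands the job in; it is judged then, once.
The state is a dict: "t": time; "q": joint angles; "dq": joint speeds; "joint_torque": joint torques, N m; "eef_pos": TCP position; "tcp_rot": TCP orientation; "wrist_force": force on the tool from outside, world axes, zero at the start; "ft_torque": the same for the moment, N m; "width": opening from 0.0 (shut) to 1.0 (fully open); "grasp_force": force on a finger pad.
Only numpy, scipy, OpenCV 4.12 (cv2) and the standard library are available. Lean on these libraries where they do the work, as an engineer would, in place of code of your own. Each camera call takes 0.05 s, during which the arm holds its last target. There are 200 camera calls.

### The job

Load the bottle shaker: stand the red paint bottle with the wide white screw cap upright in the shaker's pocket, then push the wooden wedge, thin end first and flat on the deck, into the gap between the bottle and the slanted rail until it jams and the bottle is clamped tight, with the sprung rubber pad pressed back about 4 mm. Only then flip the shaker's red toggle over towards the bottle so that it snaps on, and let go of everything. Never tip the red bottle over, and leave everything else on the table where it is.

Things in the scene. Friction and masses are not known exactly. Their poses are not given: they have to be found in the camera images.
- pocket (a point): centre of the pocket on the deck of the bottle shaker (fixed grey machine; flat deck 45 mm above the table). Axes: z up, x away from the robot, y to the left = the way the wedge is driven. All 'pocket' numbers are mm in these axes. The bottle is clamped with its centre near (0, 0); before, it stands loosely with centre x from 5 to 15. The right side (-y) is open for bottle and wedge.
- rail_end (a point): top of the right end of the rail's inner face, pocket (55.5, -42, 26). The aluminium rail at the far side is 26 high, 8 thick, pocket y -42 to 30; its inner face is slanted: x = 45.5 + 0.15 * (25 - y), so the gap narrows to the left.
- stop_face (a point): middle of the face of the fixed end stop at the left of the pocket: pocket (-2, 35, 15); it spans x -30 to 26 and is 30 high. The driven wedge may drag the bottle against it.
- shaker: the shaker's housing; origin on the table under the pocket, axes the same. Deck: pocket x -57 to 65, y -75 to 50. A black control box of the same height (x -32 to 8) runs on to the right to y = -152 and carries the toggle.
- pad_face (a point): foot of the middle of the rubber pad's face, at the near side of the pocket: pocket (-27, 0, 1) when free; pad y -25 to 25, 29 high. Behind it a fixed bracket, pocket x -57 to -47, 34 high.
- pad (a joint): how far the sprung rubber pad is pressed back towards the robot, m: 0 free, 0.006 at its stop; 1.5 N per mm. Clamping it 4 mm takes a push of about 8 to 20 N along the wedge; the taper jams, so the wedge stays when let go.
- toggle (a joint): snap-over toggle lever, rad: 0 = off (leans right, pocket -y, away from the bottle), 1.0 = on (leans +y, towards the bottle). Swings in the pocket's y-z plane about a pivot at pocket (-12, -128, 4) mm, sprung away from its centre (0.5) to both ends; about 1.5 N at the tip takes it over.
- toggle_tip (a point): centre of the red ball (13 mm across) at the tip of the toggle lever, 42 mm from its pivot; at rest it is 41 mm above the deck.
- wedge_grip (a point): middle of the straight shank of the loose wooden wedge (80 g, 150 long, 30 high, mm), half-way up: the place to grip. x runs along it to the thin end, z up. Shank: 24 wide (y -12 to 12), 70 long, from -25 to 45 along x from this point, blue band at the butt. In use its x points along pocket +y, on the deck, and the tip at about pocket y = 25 gives 4 mm at the pad.
- wedge_tip (a point): middle of the wedge's thin end face, 125 mm in x and 6 mm in y from the grip point, half-way up. The taper is 80 mm long: its +y face runs straight on from the shank at y = 12 and bears on the bottle; its -y face slants from y = -12 to 0 (0.15 per mm) and bears on the rail; so it thins from 24 to 12 mm.
- wedge: the same wedge; origin at the middle of its underside, axes as above (grip point at x = -50, thin end at x = +75 mm).
- red_centre (a point): centre of the red squeeze bottle, half-way up (81 mm above its foot). Round, 66 mm wide up to 129 mm, white screw cap 46 to 48 mm wide from 129 to 162 mm; 162 mm high, about 0.3 kg; grip it by the cap. z is up along the bottle.
- red_bottle: the same bottle; origin at the centre of its foot.
- green_bottle: green squeeze bottle with white pointed nozzle, 63x61x160 mm, loose, stands beside the red one (they may have changed places); origin under its middle, roughly. Bystander.
- purple_tube: purple paint tube with black cap, 113x30x27 mm, lies beside the wedge (they may have changed places); origin at the middle of its underside, x along the tube, cap at -x. Bystander.
- paint_bottle_0: blue squeeze bottle, 68x67x207 mm, at the near left of the table; origin at its underside. Bystander.
- paint_bottle_1: yellow squeeze bottle, 71x73x209 mm, at the left of the table; origin at its underside. Bystander.
- paint_pot_0: small white paint pot, 47 mm wide, 36 mm high, at the left; origin at its underside. Bystander.
- white_pot: small white paint pot, 47 mm wide, 36 mm high, right and far on the table; origin at its underside. Bystander.

How it is judged:
By the outcome, as a careful person would: the job done as asked, in the order asked, and still so for the second after the job is handed in, with the robot touching nothing.
It also fails if it takes over 61 s, if anything falls off the work surface, if the arm or the gripper's body presses on something with over 40 N, if the wrist force passes 120 N, or if a joint passes its speed limit or range.

## Working session

There is one attempt and no reset: what is moved stays moved. The work goes in short steps, Python scripts to look and compute and a tool call to move; the robot and the scene stay as the last step left them, time stands still between calls to the robot, and variables do not carry over. Pictures are saved under pics/ and viewed, at most 10 in all, crops included, and the job is handed in when it is done.

Besides the shell and the picture viewer there is one more tool, called as name(argument=value, ...), one argument or row to a line, values as JSON. play_rows: Moves the arm, as the interface text tells. Shifts and turns lie within -1 to 1; 1 stands for 50 cm of shift or 90 degrees of turn. Its arguments: {"type":"object","properties":{"series":{"type":"array","items":{"type":"number","minimum":-1,"maximum":1}},"squeeze":{"type":"number"}},"required":["series"]}

```bash
mkdir -p pics
cat > h.py <<'E'
import numpy as np, cv2
from bench import bot, snapshot, ticket
def snap(n):
    s=snapshot(n); s['K']=np.array([[s['fx'],0,s['cx']],[0,s['fy'],s['cy']],[0,0,1.]]); s['R']=np.array(s['R']);s['t']=np.array(s['t']);s['D']=np.array(s['D'],float); return s
def ray(s,uv):
    p=cv2.undistortPoints(np.array(uv,float).reshape(-1,1,2),s['K'],s['D'])[:,0]
    d=np.c_[p,np.ones(len(p))]@s['R']; return -s['R'].T@s['t'],d
def plane(s,uv,z):
    o,d=ray(s,uv); return o+d*((z-o[2])/d[:,2])[:,None]
def proj(s,X):
    return cv2.projectPoints(np.array(X,float).reshape(-1,3),cv2.Rodrigues(s['R'])[0],s['t'],s['K'],s['D'])[0][:,0]
def save(s,n,crop=None,f=1):
    im=s['pixels'][...,::-1]
    if crop: a,b,c,d=crop; im=im[b:d,a:c]
    cv2.imwrite('pics/'+n,cv2.resize(im,None,fx=f,fy=f,interpolation=cv2.INTER_CUBIC))
E
python3 - <<'E'
from h import *
for n in('scene','top'):
    s=snap(n); save(s,n+'0.png'); print(n,-s['R'].T@s['t'],s['R'][2],s['fx'],s['D'])
print(bot.get_state())
E
```

```text
scene [ 1.12967243 -0.32734725  1.01343147] [-0.4844197   0.30047851 -0.8216144 ] 436.81449929446694 [-0.10922653  0.          0.          0.          0.        ]
top [0.45237821 0.01645752 1.02763653] [ 0.1240105  -0.00693925 -0.99225664] 411.61242319570056 [-0.08491204  0.          0.          0.          0.        ]
{'t': 0.1, 'q': array([-5.15893059e+01,  2.20855326e+01,  3.88644823e-01, -2.26184151e-02,
       -6.84102087e+01, -1.48168554e+01]), 'dq': array([-0.02133832, -0.07679067,  0.1428081 ,  0.12857151, -0.10575027,
        0.04924968]), 'joint_torque': array([-7.94960433e-04, -3.93320239e+01,  1.88928741e+01,  4.19794410e+00,
       -2.57160980e-03,  1.35610597e-05]), 'eef_pos': array([ 0.24996613, -0.57228707,  0.2303537 ]), 'tcp_rot': array([ 1.79891089e+02, -7.07105312e-03, -1.56414497e+02]), 'wrist_force': array([-0.67469123, -0.12733424, -0.0653531 ]), 'ft_torque': array([-0.01853292, -0.05598465,  0.04449803]), 'grasp_force': 0.0, 'width': 0.9949530390241708}
```

View pics/scene0.png

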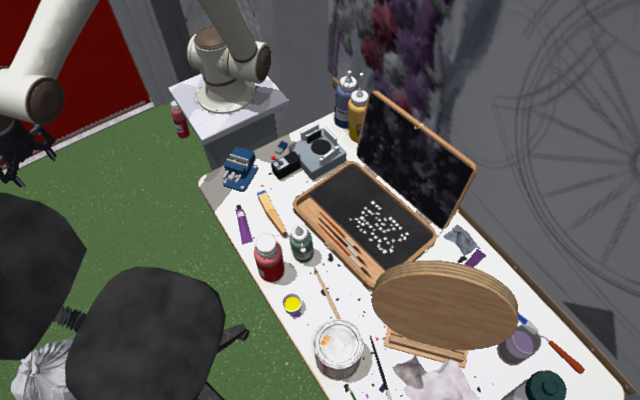

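View pics/top0.png

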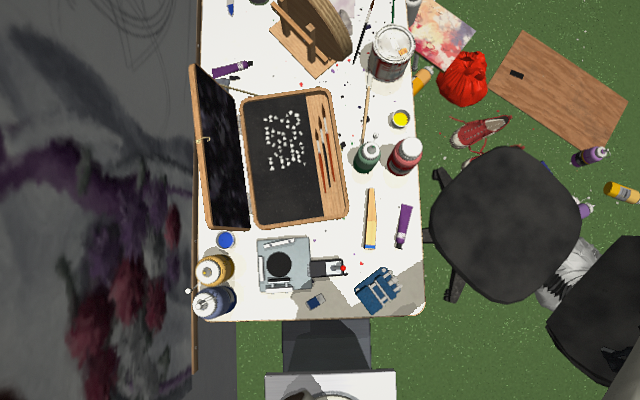

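The top view shows the shaker at about (285,265) with a dark pocket disc at (279,264). The toggle ball is at (343,268), the wedge at (370,218), the red bottle at (404,155), the green one at (367,157) and the tube at (403,226).

Run:
```python
from h import *
s=snap('top'); save(s,'tc.png',(245,180,425,310),4)
a=snap('scene'); save(a,'sc.png',(220,115,360,295),3)
def show(s,m,l):
    n,_,st,c=cv2.connectedComponentsWithStats(m.astype(np.uint8))
    for i in range(1,n):
        if st[i,4]>12: print(l,st[i],c[i].round(1))
for nm,v in(('top',s),('scene',a)):
    h=cv2.cvtColor(v['pixels'],cv2.COLOR_RGB2HSV).astype(int); H,S,V=h[...,0],h[...,1],h[...,2]
    box=np.zeros(H.shape,bool)
    if nm=='top': box[120:310,235:425]=1
    else: box[110:300,220:370]=1
    show(v,box&((H<6)|(H>174))&(S>150)&(V>60),nm+' red')
    show(v,box&(H>10)&(H<28)&(S>70)&(V>130),nm+' wood')
    show(v,box&(H>100)&(H<125)&(S>100)&(V>60),nm+' blue')
    show(v,box&(H>128)&(H<160)&(S>60)&(V>40),nm+' purple')
    show(v,box&(V<35),nm+' black')
```

```text
top red [391 154  22  16  68] [399.6 164.8]
top red [390 169  13   7  18] [395.7 173.3]
top red [340 265   6   6  23] [342.5 267.6]
top wood [ 240  120  109  110 2714] [315.4 177.4]
top wood [362 120   4  18  42] [363.6 128.5]
top wood [365 188  12  57 457] [371.  219.2]
top blue [365 245  10   4  27] [369.2 246.2]
top blue [354 267  45  32 408] [379.8 282.5]
top blue [373 285  11  13  64] [378.1 291.3]
top blue [357 287  25  23 337] [368.7 299.1]
top blue [307 297  13  12  88] [312.9 302.6]
top purple [398 204  15  29 265] [404.  217.7]
top purple [396 238   8   6  38] [399.5 240.3]
top black [235 120  16 108 908] [239.8 186.3]
top black [324 147   3  17  18] [325.1 155.1]
top black [285 256   6  19  22] [288.5 265.2]
top black [269 278  21   3  41] [280.  279.1]
scene red [258 259  26  22 312] [272.5 271. ]
scene wood [352 110  13   2  22] [358.4 110.4]
scene wood [ 293  161   77  125 1798] [332.6 228.2]
scene wood [258 193  28  40 338] [271.1 211.1]
scene wood [246 266  14  22  22] [252.5 276.5]
scene wood [316 272  15  28  59] [323.4 287.3]
scene wood [286 297  13   3  18] [292.2 297.8]
scene blue [279 142   8   7  39] [282.5 144.9]
scene blue [232 146  22  15 173] [242.7 152.4]
scene blue [224 161  25  11 127] [234.7 166.2]
scene blue [224 164  34  27 264] [241.8 180.4]
scene blue [258 191   8   4  13] [261.2 192.2]
scene purple [237 208   6   5  18] [238.9 209.7]
scene purple [238 216  14  28 236] [243.9 229.9]
scene black [358 110  12  56 356] [365.4 141.9]
scene black [307 131  14  12  72] [313.4 136.6]
scene black [272 159  29  20 226] [286.8 169.2]
```

View pics/tc.png

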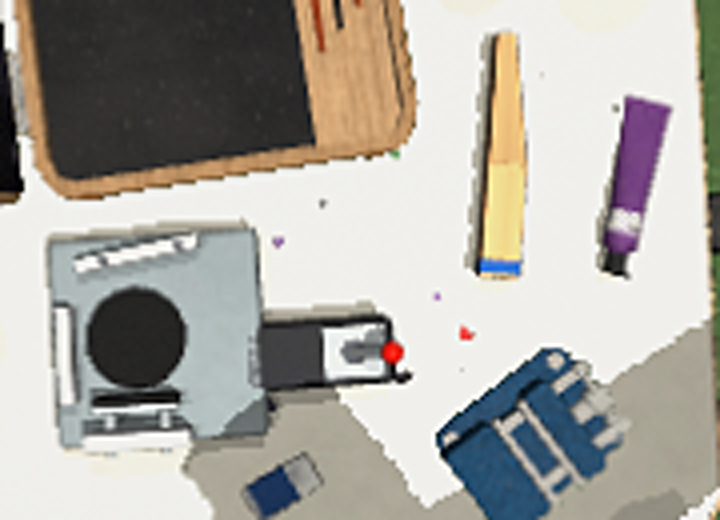

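View pics/sc.png

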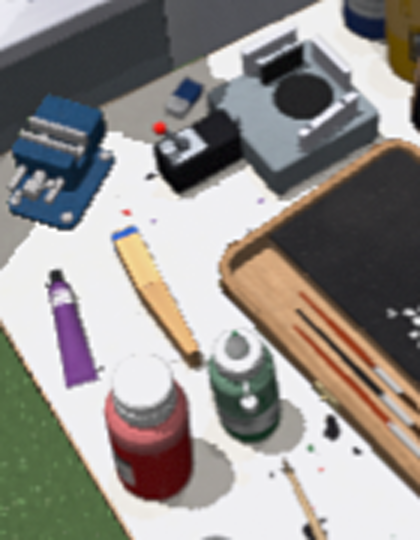

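The crops show the deck's far corners at top pixels of about (257,238) and (309,235.5). The wedge lies with its thin end away from the robot, its butt at (370,247) and its tip at (372,188). The bottle is still to be fixed.

Run:
```python
from h import *
s=snap('top'); save(s,'bt.png',(340,125,430,185),8)
np.set_printoptions(precision=4,suppress=True)
h=cv2.cvtColor(s['pixels'],cv2.COLOR_RGB2HSV).astype(int); H,S,V=h[...,0],h[...,1],h[...,2]
m=np.zeros(H.shape,np.uint8); m[245:290,262:297]=(V<70)[245:290,262:297]
cs=max(cv2.findContours(cv2.morphologyEx(m,cv2.MORPH_OPEN,np.ones((7,7))),0,1)[0],key=cv2.contourArea)
e=cv2.fitEllipse(cs); print('disc',e,plane(s,[e[0]],.045))
c=plane(s,[(257.2,238.3),(308.7,235.5)],.045); print('corners',c)
d=c[0]-c[1]; yaw=np.arctan2(d[1],d[0])-np.pi/2; print('len',np.linalg.norm(d),'yaw',np.degrees(yaw))
ex=np.array([np.cos(yaw),np.sin(yaw),0]);ey=np.array([-ex[1],ex[0],0])
print('pocket from corners',(c[0]+c[1])/2-.065*ex+.0125*ey)
b=plane(s,[(342.5,267.6)],.086); print('ball',b,'pocket from ball',b+.012*ex+.148*ey)
rail=plane(s,[(245+78/4,180+262/4),(245+198/4,180+237/4)],.071);print('rail',rail)
w=np.zeros(H.shape,np.uint8); w[185:252,362:380]=((S>60)&(((H>10)&(H<30)&(V>120))|((H>95)&(H<125))))[185:252,362:380]
ys=[190,195,200,205,210,215,222,228,234,240,243]
L=[];R=[]
for y in ys:
    x=np.where(w[y])[0]; L.append((x.min()-.5,y));R.append((x.max()+.5,y))
PL=plane(s,L,.03);PR=plane(s,R,.03); print(np.c_[PL[:,:2],PR[:,:2],PL[:,1]-PR[:,1]])
yy=np.where(w.any(1))[0]; print(yy.min(),yy.max(),plane(s,[(372,yy.min()-.5),(369,yy.max()+.5)],.03))
a=snap('scene')
```

```text
disc ((278.5498046875, 264.33697509765625), (23.530075073242188, 23.683008193969727), 22.408241271972656) [[0.4174 0.1138 0.045 ]]
corners [[0.4802 0.1636 0.045 ]
 [0.4834 0.0407 0.045 ]]
len 0.1228662630002824 yaw 1.493070823849879
pocket from corners [0.4165 0.1129 0.045 ]
ball [[ 0.4073 -0.0348  0.086 ]] pocket from ball [[0.4155 0.1135 0.086 ]]
rail [[0.4624 0.1429 0.071 ]
 [0.4749 0.0732 0.071 ]]
[[ 0.5906 -0.1083  0.5902 -0.1206  0.0123]
 [ 0.5782 -0.1078  0.5778 -0.1225  0.0147]
 [ 0.5659 -0.1072  0.5655 -0.1219  0.0147]
 [ 0.5537 -0.1042  0.5532 -0.1214  0.0171]
 [ 0.5415 -0.1037  0.5409 -0.1233  0.0195]
 [ 0.5293 -0.1032  0.5287 -0.1227  0.0195]
 [ 0.5123 -0.1     0.5116 -0.1244  0.0244]
 [ 0.4978 -0.0994  0.4971 -0.1213  0.0219]
 [ 0.4833 -0.0964  0.4826 -0.1206  0.0243]
 [ 0.4689 -0.0958  0.4682 -0.1176  0.0218]
 [ 0.4617 -0.0931  0.461  -0.1173  0.0242]]
188 249 [[ 0.5965 -0.1172  0.03  ]
 [ 0.4458 -0.1033  0.03  ]]
```

View pics/bt.png

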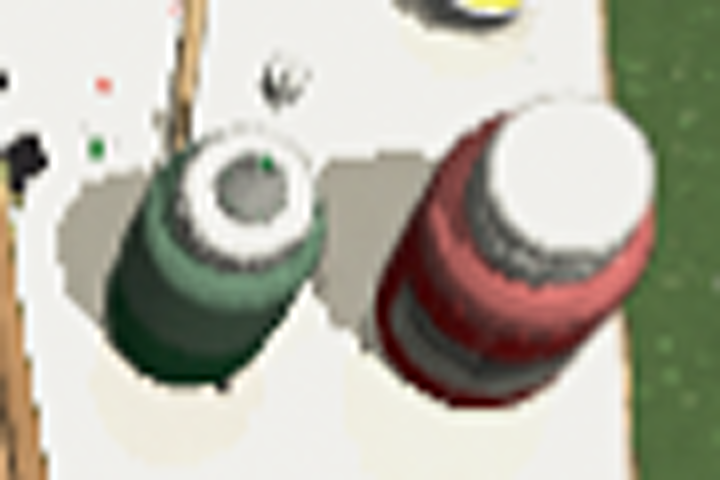

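The cap's top circle is centred at top pixel (411.1,146.7), with the green nozzle at about (371.5,148.5). The pocket is at about (0.4165, 0.1134), yaw 1.6°. The wedge grip is at about (0.471,-0.106), yaw -6.7°.

```bash
cat >> h.py <<'E'
from scipy.spatial.transform import Rotation as Ro
P=np.array([.4165,.1134,.045]); YAW=1.6
def pk(x,y,z): return P+Ro.from_euler('z',YAW,degrees=True).apply(np.array([x,y,z])/1000)
def go(pos,yaw,frm=None):
    """scaled shift+turn from (pos,rpy) to tool-down pose, in start tool axes"""
    st=bot.get_state(); p,r=frm if frm else (st['eef_pos'],st['tcp_rot'])
    A=Ro.from_euler('xyz',r,degrees=True);B=Ro.from_euler('xyz',[180,0,yaw],degrees=True)
    return A.inv().apply(np.array(pos)-p)/.5,np.degrees((A.inv()*B).as_rotvec())/90
E
python3 - <<'E'
from h import *
np.set_printoptions(precision=4,suppress=True)
s=snap('top')
c=plane(s,[(411.1,146.7)],.162)[0]; print('cap',c,'green',plane(s,[(371,148.3)],.14))
th=np.linspace(0,6.28,60)
a=snap('scene')
for r,z in((.023,.162),(.033,.002)):
    X=np.c_[c[0]+r*np.cos(th),c[1]+r*np.sin(th),0*th+z]
    for v in(s,a): p=proj(v,X); print(z,p.min(0),p.max(0))
print(go([c[0],c[1],.25],-90), bot.hold_point_z)
E
```

```text
cap [ 0.6643 -0.1887  0.162 ] green [[ 0.6683 -0.1043  0.14  ]]
0.162 [400.5591 136.3928] [421.6062 157.0871]
0.162 [255.488  231.2444] [276.1415 249.4817]
0.002 [384.4186 149.3994] [410.1374 174.7809]
0.002 [260.5897 258.8906] [286.6328 282.8216]
(array([-1.0664,  0.3723, -0.0376]), array([ 0.0002,  0.0001, -0.7379])) 0.0187
```

play_rows(
  series=[0,0,0,0,0,-0.1054,1,0,0,0,0,0,-0.1054,1,0,0,0,0,0,-0.1054,1,0,0,0,0,0,-0.1054,1,0,0,0,0,0,-0.1054,1,0,0,0,0,0,-0.1054,1,0,0,0,0,0,-0.1054,1,-0.075,-0.08,0,0,0,0,1,-0.075,-0.08,0,0,0,0,1,-0.075,-0.08,0,0,0,0,1],
)

```text
t: 1.65
eef_pos: [0.3711, -0.4592, 0.2314]
tcp_rot: [-180.0, -0.0, -90.0]
wrist_force: [0.8, -0.1, -0.8]
width: 0.998
grasp_force: 0.0
```

play_rows(
  series=[-0.075,-0.08,0,0,0,0,1,-0.075,-0.08,0,0,0,0,1,-0.075,-0.08,0,0,0,0,1,-0.075,-0.08,0,0,0,0,1,-0.075,-0.08,0,0,0,0,1,-0.075,-0.08,0,0,0,0,1,-0.07,-0.08,0,0,0,0,1,0,0,0,0,0,0,1,0,0,0,0,0,0,1,0,0,0,0,0,0,1],
)

```text
t: 2.9
eef_pos: [0.6493, -0.2013, 0.2316]
tcp_rot: [-180.0, -0.0, -90.1]
wrist_force: [0.6, 0.6, -0.4]
width: 1.001
grasp_force: 0.0
```

Run:
```python
from h import *
np.set_printoptions(precision=4,suppress=True)
print(bot.get_state()['eef_pos'],bot.get_state()['tcp_rot'],go([.6645,-.189,.13],-90))
s=snap('top'); save(s,'b2.png',(340,115,440,190),8)
```

```text
[ 0.6493 -0.2013  0.2316] [-179.9971   -0.0036  -90.0829] (array([-0.0246, -0.0303,  0.2033]), array([-0.    , -0.    , -0.0009]))
```

View pics/b2.png

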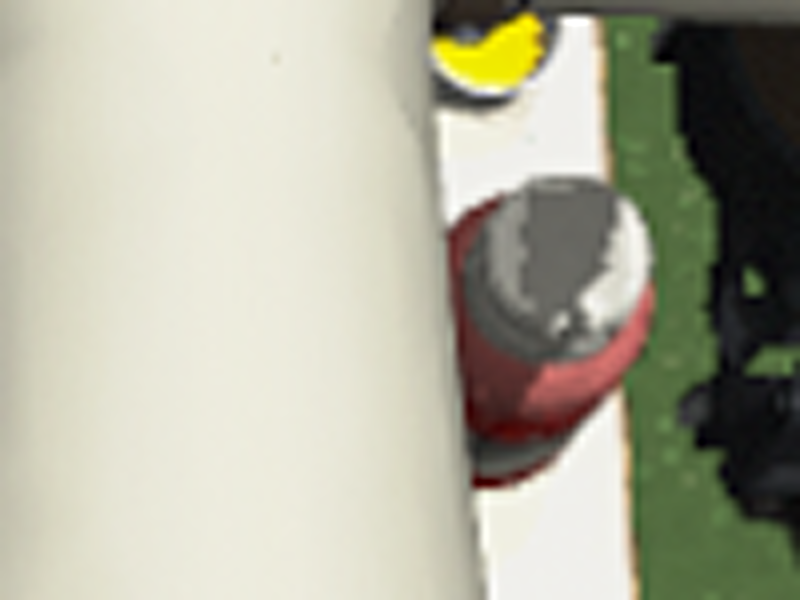

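The arm hides the left of the view. The cap is still at about (411,147), in shadow, so I'll check where the TCP should appear.

Run:
```python
from h import *
s=snap('top');a=snap('scene')
p=bot.get_state()['eef_pos']
print(proj(s,p),proj(s,p+[0,0,.1]),proj(a,p),bot.get_state()['q'])
im=np.hstack([s['pixels'][60:340,230:510],a['pixels'][100:380,150:430]])[...,::-1]
cv2.imwrite('pics/b3.png',cv2.resize(im,None,fx=1.4,fy=1.4))
```

```text
[[425.45380469 145.21798396]] [[439.85449535 131.14860712]] [[253.11417643 221.96413491]] [-3.62260201e+00  2.74434514e+01  9.14317065e+00  3.02336067e-03
 -7.16743906e+01  3.53232130e+00]
```

View pics/b3.png

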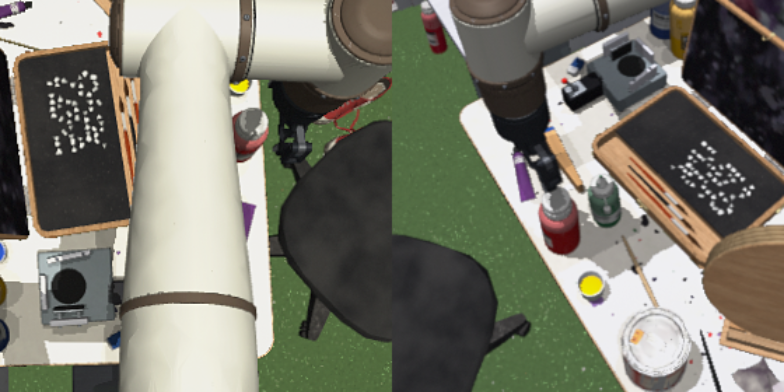

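play_rows(
  series=[-0.025,-0.03,0,0,0,0,1,0,0,0.04,0,0,0,1,0,0,0.04,0,0,0,1,0,0,0.04,0,0,0,1,0,0,0.04,0,0,0,1,0,0,0.043,0,0,0,1,0,0,0,0,0,0,1,0,0,0,0,0,0,0,0,0,0,0,0,0,0,0,0,0,0,0,0,0],
  squeeze=45,
)

```text
t: 4.3
eef_pos: [0.6661, -0.1879, 0.1317]
tcp_rot: [-179.8, -0.0, -90.0]
wrist_force: [-0.4, 0.6, 3.9]
width: 0.52
grasp_force: 46.1
```

play_rows(
  series=[0,0,0,0,0,0,0,0,0,0,0,0,0,0,0,0,0,0,0,0,0,0,0,0,0,0,0,0,0,0,0,0,0,0,0,0,0,0,0,0,0,0,0,0,-0.02,0,0,0,0,0,0,-0.02,0,0,0,0,0,0,-0.02,0,0,0,0,0,0,0,0,0,0,0],
)

```text
t: 5.55
eef_pos: [0.6658, -0.1878, 0.161]
tcp_rot: [-179.9, -0.0, -90.0]
wrist_force: [-0.4, -0.2, -2.3]
width: 0.525
grasp_force: 46.1
```

play_rows(
  series=[0,0,-0.06,0,0,0,0,0,0,-0.06,0,0,0,0,0,0,-0.06,0,0,0,0,0,0.06,0,0,0,0,0,0,0.08,0,0,0,0,0,0,0.08,0,0,0,0,0,0,0.08,0,0,0,0,0,0,0.08,0,0,0,0,0,0,0.06,0,0,0,0,0,0,0.04,0,0,0,0,0],
)

```text
t: 6.8
eef_pos: [0.4234, -0.1876, 0.2498]
tcp_rot: [180.0, 0.0, -90.0]
wrist_force: [0.6, 0.1, -2.4]
width: 0.519
grasp_force: 46.9
```

play_rows(
  series=[-0.06,0,0,0,0,0,0,-0.08,0,0,0,0,0,0,-0.08,0,0,0,0,0,0,-0.08,0,0,0,0,0,0,-0.08,0,0,0,0,0,0,-0.08,0,0,0,0,0,0,-0.06,0,0,0,0,0,0,-0.04,0,0,0,0,0,0,0,0,0,0,0,0,0,0,0,0,0,0,0,0],
)

```text
t: 8.05
eef_pos: [0.4249, 0.0918, 0.2497]
tcp_rot: [180.0, -0.0, -90.0]
wrist_force: [0.3, -0.3, -2.5]
width: 0.519
grasp_force: 46.8
```

Run:
```python
from h import *
np.set_printoptions(precision=4,suppress=True)
st=bot.get_state();print(st['eef_pos'],st['tcp_rot'])
s=snap('top');a=snap('scene')
im=np.hstack([cv2.resize(s['pixels'][210:310,230:330],(400,400)),cv2.resize(a['pixels'][60:160,260:360],(400,400))])[...,::-1]
cv2.imwrite('pics/b4.png',im)
p=st['eef_pos']
for z in (-.13,-.01): print([proj(v,p+[0,dy,z])[0] for v in (s,a) for dy in(-.033,.033)])
```

```text
[0.4249 0.0918 0.2497] [179.9694  -0.0144 -90.0099]
[array([300.2554, 261.5117]), array([270.0924, 262.3475]), array([304.6539, 139.1203]), array([324.8319, 129.2128])]
[array([297.3492, 263.528 ]), array([262.594 , 264.4773]), array([302.4012, 107.1741]), array([324.3487,  97.0373])]
```

View pics/b4.png

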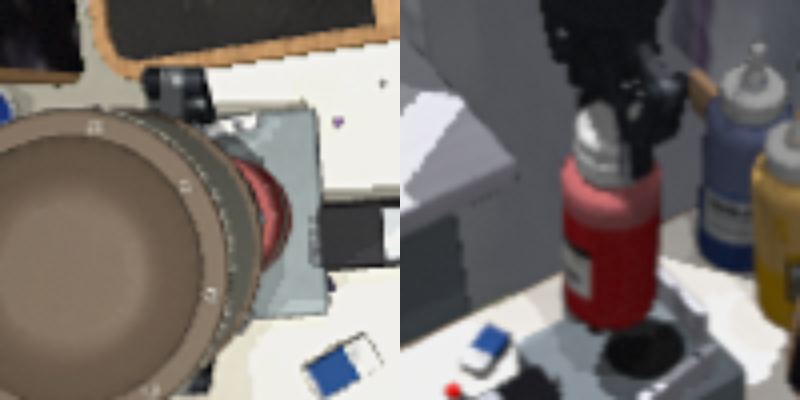

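The bottle hangs upright in the scene crop, with its body from u≈301 to 324. It looks a few mm off towards -y from the TCP, so I'll measure the midline.

Run:
```python
from h import *
np.set_printoptions(precision=4,suppress=True)
a=snap('scene');p=bot.get_state()['eef_pos']
h=cv2.cvtColor(a['pixels'],cv2.COLOR_RGB2HSV).astype(int)
m=((h[...,0]<8)|(h[...,0]>172))&(h[...,1]>90)&(h[...,2]>50)
m[:,:290]=0;m[:,335:]=0;m[:95]=0;m[150:]=0
for v in range(104,142,4):
    x=np.where(m[v])[0]
    if len(x): 
        o,d=ray(a,[((x.min()+x.max())/2,v)]); X=o+d[0]*((p[0]-o[0])/d[0,0]); print(v,x.min(),x.max(),X-p)
g=(h[...,2]<60); g[:,:315]=0; g[:,345:]=0; g[:135]=0;g[155:]=0
print('pocket disc pred',proj(a,[pk(r*np.cos(t),r*np.sin(t),0) for r in [28.] for t in np.arange(0,6.3,.2)]).min(0),proj(a,[pk(28*np.cos(t),28*np.sin(t),0) for t in np.arange(0,6.3,.2)]).max(0))
ys,xs=np.where(g);print(xs.min(),xs.max(),ys.min(),ys.max())
print(proj(a,pk(-12,-148,41)),proj(a,pk(65,-75,0)))
```

```text
104 301 324 [ 0.    -0.003 -0.015]
108 301 324 [ 0.     -0.0035 -0.0287]
112 301 324 [ 0.     -0.0041 -0.0427]
116 301 324 [ 0.     -0.0046 -0.057 ]
120 302 324 [ 0.     -0.0037 -0.0724]
124 307 323 [-0.      0.002  -0.0909]
128 308 323 [ 0.      0.0031 -0.1071]
132 301 323 [ 0.     -0.0085 -0.116 ]
136 302 322 [ 0.     -0.0092 -0.1318]
140 306 319 [ 0.     -0.0082 -0.1489]
pocket disc pred [310.6863 139.5163] [329.8274 154.0352]
315 330 140 154
[[273.1944 157.9453]] [[311.3278 172.9113]]
```

play_rows(
  series=[-0.022,0,0,0,0,0,0,-0.022,0,0,0,0,0,0,0,0,0.04,0,0,0,0,0,0,0.04,0,0,0,0,0,0,0.03,0,0,0,0,0,0,0.018,0,0,0,0,0,0,0.008,0,0,0,0,0,0,0.005,0,0,0,0,0,0,0.002,0,0,0,0,0,0,0,0,0,0,0],
)

```text
t: 9.45
eef_pos: [0.4254, 0.1143, 0.1786]
tcp_rot: [-180.0, 0.0, -90.0]
wrist_force: [-0.1, 0.1, -2.1]
width: 0.521
grasp_force: 46.8
```

play_rows(
  series=[0,0,0.002,0,0,0,0,0,0,0.001,0,0,0,0,0,0,0.001,0,0,0,0,0,0,0,0,0,0,0,0,0,0,0,0,0,0,0,0,0,0,0,0,0,0,0,0,0,0,0,0,0,0,0,0,0,0,0,0,0,0,0,0,0,0,0,0,0,0,0,0,0],
)

```text
t: 10.7
eef_pos: [0.4257, 0.1144, 0.1771]
tcp_rot: [-179.9, 0.0, -90.0]
wrist_force: [-0.7, 0.2, 5.7]
width: 0.522
grasp_force: 49.2
```

play_rows(
  series=[0,0,-0.001,0,0,0,0.7,0,0,0,0,0,0,1,0,0,0,0,0,0,1,0,0,0,0,0,0,1,0,0,-0.02,0,0,0,1,0,0,-0.04,0,0,0,1,0,0,-0.05,0,0,0,1,0,0,-0.05,0,0,0,1,0.06,0,-0.04,0,0,0,1,0.1,0,0,0,0,0,1],
)

```text
t: 11.95
eef_pos: [0.4265, 0.0345, 0.2794]
tcp_rot: [-179.7, 0.1, -89.8]
wrist_force: [0.8, -0.4, 1.0]
width: 0.997
grasp_force: 0.0
```

Run:
```python
from h import *
np.set_printoptions(precision=4,suppress=True)
st=bot.get_state();print(st['eef_pos'],go([.4708,-.1064,.14],173.3))
```

```text
[0.4265 0.0345 0.2794] (array([ 0.2825, -0.0863,  0.2788]), array([-0.0015,  0.0036,  1.0764]))
```

play_rows(
  series=[0.094,-0.029,0,0,0,0,0.6,0.094,-0.029,0,0,0,0,0.6,0.0945,-0.028,0,0,0,0,0.6,0,0,0.02,0,0,0.11,0.6,0,0,0.02,0,0,0.11,0.6,0,0,0.02,0,0,0.11,0.6,0,0,0.02,0,0,0.11,0.6,0,0,0.02,0,0,0.11,0.6,0,0,0.02,0,0,0.11,0.6,0,0,0.02,0,0,0.11,0.6],
)

```text
t: 13.2
eef_pos: [0.4685, -0.107, 0.2073]
tcp_rot: [-180.0, 0.1, -159.6]
wrist_force: [-0.6, -0.2, -0.5]
width: 0.599
grasp_force: 0.0
```

play_rows(
  series=[0,0,0.02,0,0,0.1,0.6,0,0,0.02,0,0,0.1,0.6,0,0,0.02,0,0,0.106,0.6,0,0,0.02,0,0,0,0.6,0,0,0.02,0,0,0,0.6,0,0,0.02,0,0,0,0.6,0,0,0,0,0,0,0.6,0,0,0,0,0,0,0.6,0,0,0,0,0,0,0.6,0,0,0,0,0,0,0.6],
)

```text
t: 14.45
eef_pos: [0.4684, -0.107, 0.1471]
tcp_rot: [180.0, 0.0, 173.2]
wrist_force: [1.1, -0.3, 1.3]
width: 0.597
grasp_force: 0.0
```

Run:
```python
from h import *
np.set_printoptions(precision=4,suppress=True)
st=bot.get_state();print(st['eef_pos'],st['tcp_rot'],go([.4708,-.1064,.007],173.3))
a=snap('scene')
save(a,'w1.png',(200,100,340,240),4)
print(proj(a,[(.4708,-.1064,.03),(.597,-.1172,.03),pk(10,-4,0)]))
```

```text
[ 0.4684 -0.107   0.1471] [179.9923   0.0422 173.1652] (array([-0.0044,  0.0017,  0.2803]), array([ 0.0001,  0.0005, -0.0015]))
[[263.7857 196.8646]
 [283.5629 232.2761]
 [321.0629 149.4108]]
```

View pics/w1.png

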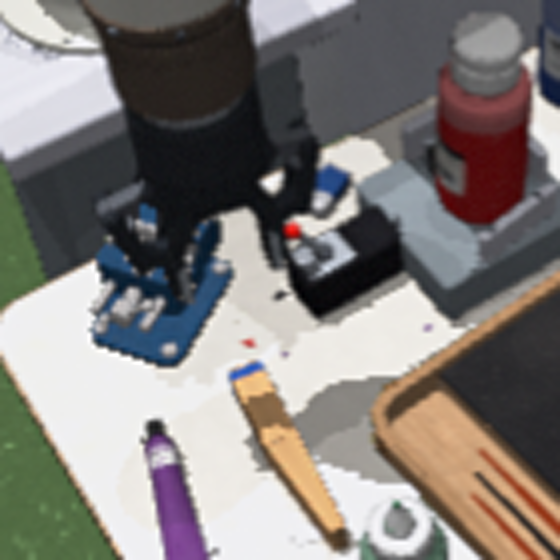

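The bottle stands upright in the pocket, and the wedge top near (264,197) agrees with the estimate. I'll descend and grip.

play_rows(
  series=[-0.004,0.002,0.05,0,0,0,0.6,0,0,0.05,0,0,0,0.6,0,0,0.05,0,0,0,0.6,0,0,0.05,0,0,0,0.6,0,0,0.04,0,0,0,0.6,0,0,0.03,0,0,0,0.6,0,0,0.01,0,0,0,0.6,0,0,0,0,0,0,0,0,0,0,0,0,0,0,0,0,0,0,0,0,0],
  squeeze=70,
)

```text
t: 15.75
eef_pos: [0.4708, -0.1062, 0.0076]
tcp_rot: [180.0, 0.1, 173.2]
wrist_force: [-0.3, 0.6, 2.3]
width: 0.265
grasp_force: 68.9
```

play_rows(
  series=[0,0,0,0,0,0,0,0,0,0,0,0,0,0,0,0,0,0,0,0,0,0,0,-0.02,0,0,0,0,0,0,-0.05,0,0,0,0,0,0,-0.05,0,0,0,0,0,0,-0.04,0,0,0,0,0,0,0,0,0,0,0,0,0,0,0,0,0,0,0,0,0,0,0,0,0],
)

```text
t: 17.0
eef_pos: [0.4695, -0.1063, 0.0858]
tcp_rot: [-180.0, -0.1, 173.1]
wrist_force: [0.4, 0.2, -1.1]
width: 0.268
grasp_force: 68.6
```

Run:
```python
from h import *
np.set_printoptions(precision=4,suppress=True)
st=bot.get_state();print(st['eef_pos'],st['tcp_rot'])
print(pk(57.5,-180,0),go(pk(57.5,-180,0)+[0,0,.05],-88.4))
```

```text
[ 0.4695 -0.1063  0.0858] [-179.9779   -0.1332  173.1456]
[ 0.479  -0.0649  0.045 ] (array([-0.0089,  0.0844, -0.0184]), array([ 0.0011, -0.0013, -1.0939]))
```

play_rows(
  series=[0,0,-0.04,0,0,-0.1094,0,0,0,-0.04,0,0,-0.1094,0,0,0,0,0,0,-0.1094,0,0,0,0,0,0,-0.1094,0,0,0,0,0,0,-0.1094,0,0,0,0,0,0,-0.1094,0,0,0,0,0,0,-0.1094,0,0,0,0,0,0,-0.1094,0,0,0,0,0,0,-0.1094,0,0,0,0,0,0,-0.1094,0],
)

```text
t: 18.25
eef_pos: [0.4699, -0.1063, 0.1259]
tcp_rot: [179.9, -0.0, -88.1]
wrist_force: [-0.3, -0.5, -0.7]
width: 0.269
grasp_force: 68.6
```

play_rows(
  series=[0,0,0,0,0,0,0,0,0,0,0,0,0,0,0,0,0,0,0,0,0,0,0,0,0,0,0,0,0,0,0,0,0,0,0,0,0,0,0,0,0,0,0,0,0,0,0,0,0,0,0,0,0,0,0,0,0,0,0,0,0,0,0,0,0,0,0,0,0,0],
)

```text
t: 19.5
eef_pos: [0.4703, -0.1062, 0.1268]
tcp_rot: [-180.0, 0.0, -88.4]
wrist_force: [-0.0, -0.3, -0.0]
width: 0.266
grasp_force: 68.6
```

Run:
```python
from h import *
np.set_printoptions(precision=4,suppress=True)
st=bot.get_state();print(st['eef_pos'],st['tcp_rot'])
T=pk(57.5,-180,0)+[0,0,.03];print(T,go(T,-88.4))
s=snap('top');a=snap('scene')
im=np.hstack([cv2.resize(s['pixels'][200:320,240:360],(400,400)),cv2.resize(a['pixels'][90:210,240:360],(400,400))])[...,::-1]
cv2.imwrite('pics/w2.png',im)
print(proj(a,pk(57.5,-55,30)))
```

```text
[ 0.4703 -0.1062  0.1268] [-179.9992    0.0005  -88.3858]
[ 0.479  -0.0649  0.075 ] (array([-0.0821, -0.0197,  0.1036]), array([-0.    ,  0.    ,  0.0002]))
[[315.4449 161.2019]]
```

View pics/w2.png

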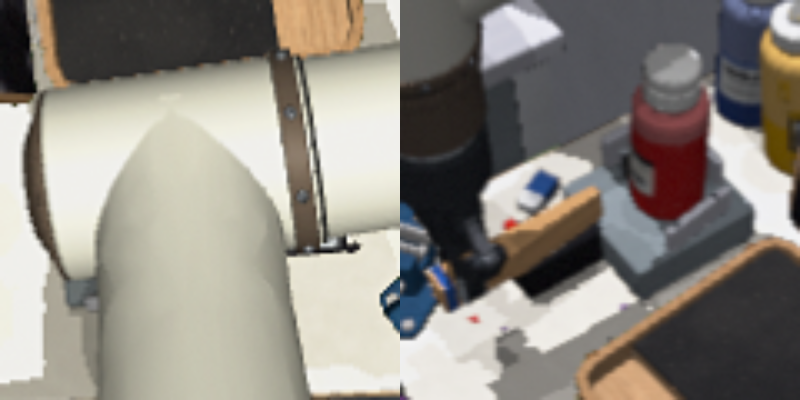

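The wedge is held level in hand, pointing at the gap, with its tip at about (299,148) in scene pixels. The bottle is upright. From here I only use numbers.

play_rows(
  series=[-0.042,-0.0145,0,0,0,0,0,-0.04,0,0,0,0,0,0,0,0,0.05,0,0,0,0,0,0,0.05,0,0,0,0,0,0,0.03,0,0,0,0,0,0,0.0116,0,0,0,0,0,0,0,0,0,0,0,0,0,0,0,0,0,0,0,0,0,0,0,0,0,0,0,0,0,0,0,0],
)

```text
t: 20.85
eef_pos: [0.4766, -0.065, 0.0564]
tcp_rot: [-180.0, 0.0, -88.4]
wrist_force: [-0.4, 0.1, -0.5]
width: 0.266
grasp_force: 68.7
```

```bash
cat > w.py <<'E'
from h import *
np.set_printoptions(precision=4,suppress=True)
st=bot.get_state();p=st['eef_pos']
Rp=Ro.from_euler('z',-YAW,degrees=True)
print('grip pocket mm',Rp.apply(p-P)*1e3,'rot',st['tcp_rot'],'F',st['wrist_force'])
a=snap('scene')
h=cv2.cvtColor(a['pixels'],cv2.COLOR_RGB2HSV).astype(int)
z=p[2]-.0076
w=(h[...,0]>10)&(h[...,0]<28)&(h[...,1]>70)&(h[...,2]>110)
q=proj(a,[pk(55,-150,0)+[0,0,p[2]-.0526+.015],pk(50,-30,0)+[0,0,p[2]-.0526+.015]])
b=np.zeros(w.shape,np.uint8); cv2.line(b,tuple(map(int,q[0])),tuple(map(int,q[1])),1,17); w&=b>0
n,l,stt,c=cv2.connectedComponentsWithStats(w.astype(np.uint8)); i=1+np.argmax(stt[1:,4]); ys,xs=np.where(l==i)
k=xs>=xs.max()-1; print('wood right end',xs.max(),ys[k].min(),ys[k].max())
for v,zz in((ys[k].min(),z+.03),(ys[k].max(),z)):
    print('tip pocket mm',Rp.apply(plane(a,[(xs.max()+.5,v)],zz)[0]-P)*1e3)
m=((h[...,0]<8)|(h[...,0]>172))&(h[...,1]>90)&(h[...,2]>40); m[:,:300]=0;m[:,345:]=0;m[:95]=0;m[165:]=0
ys,xs=np.where(m); print('red box',xs.min(),xs.max(),ys.min(),ys.max())
for zz in(.1,.12,.14):
    v=int(round(proj(a,pk(8,-3,zz*1e3-45))[0,1])); x=np.where(m[v])[0]
    o,d=ray(a,[((x.min()+x.max())/2,v)]); X=o+d[0]*((pk(8,0,0)[0]-o[0])/d[0,0]); print('bottle y if x=8:',Rp.apply(X-P)*1e3,x.min(),x.max())
E
python3 w.py
```

```text
grip pocket mm [  55.1091 -180.0266   11.4212] rot [-179.9518    0.0063  -88.3801] F [-0.4428  0.1044 -0.5378]
wood right end 314 158 160
tip pocket mm [ 49.2043 -52.3937  33.8212]
tip pocket mm [ 34.3737 -43.4121   3.8212]
red box 309 332 117 155
bottle y if x=8: [ 7.9534 -1.6667 54.3142] 311 331
bottle y if x=8: [ 7.8741 -4.506  76.5331] 309 331
bottle y if x=8: [ 7.9315 -2.451  95.2654] 310 331
```

play_rows(
  series=[0,0,0.004,0,0,0,0,0,0,0.002,0,0,0,0,0,0,0.001,0,0,0,0,0,0,0,0,0,0,0,0,0,0,0,0,0,0,-0.01,0.0015,0,0,0,0,0,-0.01,0.0015,0,0,0,0,0,-0.01,0.0015,0,0,0,0,0,0,0,0,0,0,0,0,0,0,0,0,0,0,0],
)

```text
t: 22.15
eef_pos: [0.4736, -0.0498, 0.0525]
tcp_rot: [180.0, 0.0, -88.4]
wrist_force: [-1.3, 1.5, -0.1]
width: 0.268
grasp_force: 68.7
```

```bash
python3 w.py
```

```text
grip pocket mm [  52.5129 -164.7755    7.4771] rot [179.9873   0.0116 -88.3635] F [-1.3328  1.4553 -0.0819]
wood right end 318 156 158
tip pocket mm [ 46.9605 -37.5606  29.8771]
tip pocket mm [ 32.1894 -28.2372  -0.1229]
red box 309 332 116 155
bottle y if x=8: [ 7.9534 -1.6667 54.3142] 311 331
bottle y if x=8: [ 7.8741 -4.506  76.5331] 309 331
bottle y if x=8: [ 7.9315 -2.451  95.2654] 310 331
```

play_rows(
  series=[0,0,0.001,0,0,0,0,-0.008,0.0012,0,0,0,0,0,-0.008,0.0012,0,0,0,0,0,-0.008,0.0012,0,0,0,0,0,-0.008,0.0012,0,0,0,0,0,-0.008,0.0012,0,0,0,0,0,-0.008,0.0012,0,0,0,0,0,-0.008,0.0012,0,0,0,0,0,-0.008,0.0012,0,0,0,0,0,0,0,0,0,0,0,0],
)

```text
t: 23.45
eef_pos: [0.4678, -0.0181, 0.0523]
tcp_rot: [180.0, -0.0, -88.3]
wrist_force: [-2.2, -3.8, 6.6]
width: 0.263
grasp_force: 69.5
```

```bash
python3 w.py
```

```text
grip pocket mm [  47.578  -132.8469    7.2521] rot [179.9752  -0.0157 -88.3405] F [-2.1895 -3.7915  6.5797]
wood right end 326 150 152
tip pocket mm [41.8033 -6.7504 29.6521]
tip pocket mm [26.9557  3.3988 -0.3479]
red box 309 332 116 153
bottle y if x=8: [ 7.9997 -0.0114 53.2974] 312 331
bottle y if x=8: [ 7.8741 -4.506  76.5331] 309 331
bottle y if x=8: [ 7.9765 -0.8412 94.3193] 310 332
```

play_rows(
  series=[0,0,-0.0005,0,0,0,0,-0.006,0.0009,0,0,0,0,0,-0.006,0.0009,0,0,0,0,0,-0.006,0.0009,0,0,0,0,0,-0.006,0.0009,0,0,0,0,0,0,0,0,0,0,0,0,0,0,0,0,0,0,0,0,0,0,0,0,0,0,0,0,0,0,0,0,0,0,0,0,0,0,0,0],
)

```text
t: 24.75
eef_pos: [0.4655, -0.0065, 0.0524]
tcp_rot: [179.9, -0.0, -88.4]
wrist_force: [-1.6, -4.4, 6.3]
width: 0.265
grasp_force: 69.4
```

```bash
python3 w.py | head -4
```

```text
grip pocket mm [  45.6218 -121.1855    7.3575] rot [179.948   -0.0298 -88.3682] F [-1.6462 -4.3646  6.2851]
wood right end 326 150 152
tip pocket mm [41.8773 -6.8013 29.7575]
tip pocket mm [27.029   3.3483 -0.2425]
```

```bash
sed -i 's/pk(50,-30,0)/pk(46,32,0)/; s/,1,17); w/,1,11); w/' w.py; python3 w.py
```

```text
grip pocket mm [  45.6206 -121.1952    7.3559] rot [179.9461  -0.0323 -88.3646] F [-2.307  -4.3492  5.1531]
wood right end 329 147 150
tip pocket mm [37.694   6.4896 29.7559]
tip pocket mm [25.8697 14.7933 -0.2441]
red box 310 334 114 152
bottle y if x=8: [ 8.2792  9.9968 47.1511] 317 332
bottle y if x=8: [ 8.0108  0.3854 73.5941] 311 332
bottle y if x=8: [ 8.0667  2.3887 92.4213] 311 333
```

play_rows(
  series=[-0.006,0.0009,-0.0004,0,0,0,0,-0.006,0.0009,0,0,0,0,0,-0.006,0.0009,0,0,0,0,0,-0.006,0.0009,0,0,0,0,0,0,0,0,0,0,0,0,0,0,0,0,0,0,0,0,0,0,0,0,0,0,0,0,0,0,0,0,0,0,0,0,0,0,0,0,0,0,0,0,0,0,0],
)

```text
t: 26.1
eef_pos: [0.4633, 0.0045, 0.0525]
tcp_rot: [179.9, -0.1, -88.4]
wrist_force: [0.4, -9.8, 6.1]
width: 0.259
grasp_force: 69.4
```

```bash
python3 w.py
```

```text
grip pocket mm [  43.6988 -110.1173    7.5411] rot [179.9139  -0.1009 -88.3782] F [ 0.4244 -9.8125  6.1206]
wood right end 333 146 147
tip pocket mm [41.3423 17.7784 29.9411]
tip pocket mm [23.3987 30.8278 -0.0589]
red box 309 333 113 151
bottle y if x=8: [ 8.3262 11.6776 46.1191] 318 332
bottle y if x=8: [ 8.0108  0.3854 73.5941] 311 332
bottle y if x=8: [ 8.0667  2.3887 92.4213] 311 333
```

play_rows(
  series=[-0.005,0.0007,-0.0004,0,0,0,0,-0.005,0.0007,0,0,0,0,0,-0.005,0.0007,0,0,0,0,0,0,0,0,0,0,0,0,0,0,0,0,0,0,0,0,0,0,0,0,0,0,0,0,0,0,0,0,0,0,0,0,0,0,0,0,0,0,0,0,0,0,0,0,0,0,0,0,0,0],
)

```text
t: 27.4
eef_pos: [0.4619, 0.012, 0.0525]
tcp_rot: [179.9, -0.1, -88.4]
wrist_force: [0.3, -9.9, 3.0]
width: 0.263
grasp_force: 69.2
```

```bash
python3 w.py
```

```text
grip pocket mm [  42.5093 -102.6481    7.4647] rot [179.8938  -0.1006 -88.3851] F [ 0.3227 -9.8887  3.0013]
wood right end 335 144 145
tip pocket mm [38.4814 26.811  29.8647]
tip pocket mm [20.4647 40.1229 -0.1353]
red box 309 333 113 151
bottle y if x=8: [ 8.3732 13.3622 45.0849] 319 332
bottle y if x=8: [ 7.9651 -1.2486 74.5758] 310 332
bottle y if x=8: [ 7.9765 -0.8412 94.3193] 310 332
```

play_rows(
  series=[-0.004,0.0006,0,0,0,0,0,0,0,0,0,0,0,0,0,0,0,0,0,0,0,0,0,0,0,0,0,0,0,0,0,0,0,0,0,0,0,0,0,0,0,0,0,0,0,0,0,0,0,0,0,0,0,0,0,0,0,0,0,0,0,0,0,0,0,0,0,0,0,0],
)

```text
t: 28.7
eef_pos: [0.4615, 0.0138, 0.0525]
tcp_rot: [179.9, -0.1, -88.4]
wrist_force: [1.6, -10.8, 3.9]
width: 0.266
grasp_force: 69.2
```

```bash
python3 w.py
```

```text
grip pocket mm [  42.2171 -100.8609    7.5082] rot [179.8884  -0.1189 -88.3805] F [  1.5893 -10.7971   3.9004]
wood right end 335 144 145
tip pocket mm [38.512  26.7885 29.9082]
tip pocket mm [20.4952 40.1005 -0.0918]
red box 309 333 112 151
bottle y if x=8: [ 8.3262 11.6776 46.1191] 319 331
bottle y if x=8: [ 8.0108  0.3854 73.5941] 311 332
bottle y if x=8: [ 7.9765 -0.8412 94.3193] 310 332
```

play_rows(
  series=[0,0,0,0,0,0,0.3,0,0,0,0,0,0,0.5,0,0,0,0,0,0,0.5,0,0,0,0,0,0,0.5,0,0,-0.02,0,0,0,0.5,0,0,-0.05,0,0,0,0.5,0,0,-0.07,0,0,0,0.5,0,0,-0.08,0,0,0,0.5,0.08,0,0,0,0,0,0,0.08,0,0,0,0,0,0],
)

```text
t: 30.0
eef_pos: [0.4648, -0.0653, 0.1642]
tcp_rot: [-179.8, 0.0, -88.3]
wrist_force: [0.7, 0.4, -1.2]
width: 0.083
grasp_force: 0.0
```

play_rows(
  series=[0,0.054,0,0,0,0,0,0,0.054,0,0,0,0,0,0,0,0,0,0,0,0,0,0,0,0,0,0,0,0,0,0,0,0,0,0,0,0,0,0,0,0,0,0,0,0,0,0,0,0,0,0,0,0,0,0,0,0,0,0,0,0,0,0,0,0,0,0,0,0,0],
)

```text
t: 31.25
eef_pos: [0.4104, -0.0664, 0.1626]
tcp_rot: [180.0, -0.0, -88.4]
wrist_force: [-0.7, 0.0, -0.3]
width: 0.0
grasp_force: 0.0
```

Run:
```python
from h import *
np.set_printoptions(precision=4,suppress=True)
st=bot.get_state();print(st['eef_pos'],st['tcp_rot'],st['width'])
Rp=Ro.from_euler('z',-YAW,degrees=True)
for n in('scene','top'):
    a=snap(n);h=cv2.cvtColor(a['pixels'],cv2.COLOR_RGB2HSV).astype(int);H,S,V=h[...,0],h[...,1],h[...,2]
    b=proj(a,pk(-12,-148,41))[0];
    def comp(m,box,l):
        x0,x1,y0,y1=map(int,box);mm=np.zeros(H.shape,np.uint8);mm[y0:y1,x0:x1]=m[y0:y1,x0:x1]
        k,_,t,c=cv2.connectedComponentsWithStats(mm)
        print(n,l,[(t[i].tolist(),c[i].round(1)) for i in range(1,k) if t[i,4]>8])
    red=((H<8)|(H>172))&(S>120)&(V>60)
    print(n,'ball pred',b); comp(red,(b[0]-15,b[0]+25,b[1]-15,b[1]+15),'ball')
    q=proj(a,[pk(x,y,30) for x in(30,60) for y in(-130,30)])
    wood=(H>10)&(H<28)&(S>70)&(V>110)
    comp(wood,(q[:,0].min()-3,q[:,0].max()+3,q[:,1].min()-3,q[:,1].max()+3),'wood'); print('pred tip,butt top',proj(a,[pk(36,24,30),pk(42.2,-126,30)]))
    comp((H>95)&(H<125)&(S>100)&(V>50),(q[:,0].min()-6,q[:,0].max()+6,q[:,1].min()-6,q[:,1].max()+6),'blue')
    comp(red,(*(proj(a,pk(2,0,80))[0][0]+[-28,28]),*(proj(a,pk(2,0,80))[0][1]+[-30,30])),'bottle')
print(go(pk(-12,-178,0)+[0,0,.072-.045],-88.4))
```

```text
[ 0.4104 -0.0664  0.1626] [179.9965  -0.0003 -88.3856] 0.00042241102060744395
scene ball pred [273.1944 157.9453]
scene ball []
scene wood [([294, 143, 42, 27, 281], array([313. , 157.2])), ([327, 166, 16, 11, 50], array([335.3, 171.7]))]
pred tip,butt top [[334.1871 143.864 ]
 [290.749  169.4118]]
scene blue [([281, 142, 6, 7, 32], array([283.1, 144.9])), ([290, 165, 8, 13, 25], array([294.8, 170.8]))]
scene bottle [([310, 123, 22, 29, 338], array([321.9, 137. ]))]
top ball pred [342.5107 267.013 ]
top ball []
top wood [([266, 239, 60, 14, 514], array([299.6, 245.7])), ([330, 239, 1, 10, 10], array([330. , 243.5]))]
pred tip,butt top [[266.3138 250.0484]
 [331.233  243.6486]]
top blue [([326, 239, 4, 10, 31], array([327.5, 243.5]))]
top bottle [([259, 252, 31, 21, 134], array([278.3, 259. ]))]
(array([-0.0031,  0.0018,  0.1814]), array([-0.    , -0.    ,  0.0002]))
```

play_rows(
  series=[-0.003,0.002,0.04,0,0,0,0,0,0,0.05,0,0,0,0,0,0,0.05,0,0,0,0,0,0,0.037,0,0,0,0,0,0,0,0,0,0,0,-0.01,0,0,0,0,0,0,-0.01,0,0,0,0,0,0,-0.01,0,0,0,0,0,0,-0.01,0,0,0,0,0,0,0,0,0,0,0,0,0],
)

```text
t: 32.6
eef_pos: [0.409, -0.0445, 0.0744]
tcp_rot: [-180.0, 0.0, -88.3]
wrist_force: [0.2, -1.2, 0.9]
width: 0.001
grasp_force: 0.6
```

play_rows(
  series=[-0.01,0,0,0,0,0,0,-0.01,0,0,0,0,0,0,-0.01,0,0,0,0,0,0,-0.01,0,0,0,0,0,0,-0.01,0,0,0,0,0,0,0,0,0,0,0,0,0,0,0,0,0,0,0,0,0,0,0,0,0,0,0,0,0,0,0,0,0,0,0,0,0,0,0,0,0],
)

```text
t: 33.85
eef_pos: [0.4081, -0.0201, 0.0741]
tcp_rot: [180.0, -0.0, -88.4]
wrist_force: [-0.9, 0.9, 0.9]
width: -0.001
grasp_force: 0.0
```

play_rows(
  series=[0.03,0,0,0,0,0,0,0.05,0,0,0,0,0,0,0,0,-0.08,0,0,0,0,0,0,-0.1,0,0,0,0,0,0,-0.1,0,0,0,0,0.1,0,0,0,0,0,0,0.1,0,0,0,0,0,0,0.1,0,0,0,0,0,0,0.1,0,0,0,0,0,0,0.1,0,0,0,0,0,0],
)

```text
t: 35.1
eef_pos: [0.416, -0.3115, 0.2141]
tcp_rot: [-180.0, 0.0, -88.4]
wrist_force: [1.1, 0.5, -0.3]
width: 0.003
grasp_force: 0.0
```

```bash
cat > f.py <<'E'
from h import *
np.set_printoptions(precision=3,suppress=True)
st=bot.get_state();print(st['eef_pos'],st['t'])
for n in('scene','top'):
    a=snap(n);h=cv2.cvtColor(a['pixels'],cv2.COLOR_RGB2HSV).astype(int);H,S,V=h[...,0],h[...,1],h[...,2]
    p=proj(a,[pk(-12,-148,41),pk(-12,-108,41),pk(36,25,30),pk(42.2,-125,30),pk(0,0,80),pk(1,0,162)]); print(n,'off,on,tip,butt,bottle,cap',p.tolist())
    def comp(m,c,r,l):
        mm=np.zeros(H.shape,np.uint8);s=np.s_[int(c[1]-r):int(c[1]+r),int(c[0]-r):int(c[0]+r)];mm[s]=m[s]
        k,_,t,c=cv2.connectedComponentsWithStats(mm)
        print(' ',l,[(t[i].tolist(),c[i].round(1).tolist()) for i in range(1,k) if t[i,4]>5])
    red=((H<8)|(H>172))&(S>120)&(V>50)
    comp(red,p[:2].mean(0),14,'ball'); comp((H>10)&(H<28)&(S>70)&(V>110),p[2:4].mean(0),34,'wood'); comp(red,p[4],30,'bottle')
E
python3 f.py
```

```text
[ 0.416 -0.312  0.214] 35.1
scene off,on,tip,butt,bottle,cap [[273.19435605284, 157.94531138473135], [285.51867684539667, 151.4664098146333], [334.47311151195754, 143.71009322627106], [291.0586685823356, 169.24378806976446], [319.7048641221227, 127.74518984503308], [319.30600956816147, 106.39459861806459]]
  ball [([283, 149, 5, 4, 15], [284.9, 150.5])]
  wood [([294, 143, 42, 28, 302], [312.7, 157.4]), ([309, 163, 37, 27, 127], [328.1, 176.7])]
  bottle [([310, 124, 22, 28, 338], [321.8, 137.0])]
top off,on,tip,butt,bottle,cap [[342.5107347618164, 267.01300365165696], [324.87338246779785, 268.05841086458884], [265.8807179220732, 250.07230201935022], [330.7995385195582, 243.6739394133955], [275.1294483369812, 266.17147880993537], [270.68375844423605, 267.4450522540588]]
  ball [([322, 266, 6, 7, 30], [324.5, 269.0])]
  wood [([264, 212, 68, 18, 351], [299.7, 221.4]), ([266, 239, 60, 14, 536], [299.5, 245.8]), ([330, 239, 1, 10, 10], [330.0, 243.5])]
  bottle [([259, 253, 31, 30, 224], [278.3, 265.5])]
```

```bash
python3 -c "
from bench import ticket
print(ticket.finish_job())"
```

```text
the job is handed in; nothing more can be done
None
```

I handed the job in at about 35 s with no verdict returned: the red bottle stands in the pocket, the wedge is jammed with its tip at about pocket y = 25 (10.8 N push, pad travel not measured directly), the toggle is snapped on, and the arm is clear.

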